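# Return the screw carton through the spring flap

### The job

Send the small brown screw carton with the green label back into the green stock-return bin without picking it up: swing the orange spring flap open with one finger and, while that finger holds it open, push the carton along the ledge with the other finger, past the flap and over the step so that it drops into the bin. The flap is brittle, so never let the carton push against it; then draw the fingers out so that the flap swings shut by itself. Leave the tape roll, the white carton and the glue bottle where they stand.

Things in the scene. Friction and masses are not known exactly. Their poses are not given: they have to be found in the camera images.
- station: Fixed return station. Origin: on the bench (height 0) below the doorway's centre; x points through the doorway from ledge to bin (roughly away from the robot), y left, z up. Grey-topped ledge, top 80 mm above the bench, x -150 to +12, y -190 to +85 mm; its edge at x = +12 mm is the step down into the bin. Doorway: plane x = 0, y -69 to +67 mm, open above (no lintel).
- bin_floor (a point): Centre of the padded floor of the green bin, 10 mm above the bench, at station x = 86, y = -2 mm; axes as the station's. Bin open above, inside x = 12 to 160, y = -77 to +73 mm (station); walls 12 mm thick, up to 122 mm above the bench.
- rail_top (a point): Middle of the top of the aluminium guide rail on the ledge, right of the carton's lane: 10 mm thick, 30 mm tall, from station x = -130 to +12 mm, its inner face at y = -69 mm.
- flap (a joint): Angle (rad) of the orange flap across the doorway: 0 shut (plane x = 0 of the station), up to 1.7 as it swings in over the bin (+x). Upright hinge at station x = 0, y = +67 mm (steel post 12 mm thick, to 126 mm above the bench). Panel 126 x 5 mm, 84 to 122 mm above the bench, reaching y = -61 mm shut. A light spring (0.02 N m shut, 0.07 wide open) always shuts it; it opens only inward.
- flap_edge (a point): Middle of the flap's free upright edge, 128 mm from the hinge axis, 103 mm above the bench.
- carton_center (a point): Centre (half-way up) of the brown screw carton with a green label band: 45 x 45 mm, 36 mm tall, about 0.1 to 0.22 kg. Starts standing on the ledge in front of the shut flap, to the right of the hinge side; x, y along its sides, roughly parallel to the station's axes.
- tape_center (a point): Centre of a yellow tape roll lying on the ledge to the right of the guide rail, 60 mm across, 20 mm tall. Leave alone.
- white_carton_center (a point): Centre of a white carton with a blue label, 60 x 50 mm, 50 mm tall, standing on the bench to the left of the station. Leave alone.
- glue_center (a point): Middle of a white glue bottle with a red cap, 48 mm across, 110 mm tall, standing on the bench to the left of the bin. Leave alone.
Mind the look-alikes: they are no part of the job. What is shaped like the part that bears carton_center but black, pink or purple is not meant.

How it is judged (in metres and radians):
On the way, in this order (a step that is already met when the one before it is completed fails the run):
1. a finger holds the flap open while the carton is still on the ledge side (value of joint flap above 0.6 rad and contact force between the fingers and flap above 0.1 N and x of carton_center in the frame of station below 0 m), for 0.1 s.
2. a finger pushes the carton through the doorway while a finger holds the flap (value of joint flap above 0.6 rad and contact force between the fingers and flap above 0.1 N and contact force between the fingers and carton above 0.1 N and x of carton_center in the frame of station above 0.004 m).
3. the carton lies in the bin (x of carton_center in the frame of station above 0.012 m and height (world z) of carton_center below 0.06 m), for 0.1 s.
At the end, for the whole second after the job is handed in: The brown carton lies at rest in the bin (its centre inside the walls and less than 60 mm above the bench), the flap is shut (under 0.08 rad), and tape roll, white carton and glue bottle are within 15 mm of where they stood (all of step 3 and x of carton_center in the frame of station below 0.16 m and y of carton_center in the frame of station between -0.077 and 0.073 m and linear speed of carton below 0.02 m/s and value of joint flap below 0.08 rad and distance of each of tape_center, white_carton_center, glue_center from where it was at the start of the episode below 0.015 m); the robot touches nothing.
It fails at once if the carton is lifted (its centre more than 20 mm above where it stood on the ledge) (height (world z) of carton_center above 0.118 m).
It fails at once if the carton pushes against the flap (over 1 N) (contact force between carton and flap above 1 N).
It fails at once if a bystander is disturbed (moved more than 15 mm) (distance of any of tape_center, white_carton_center, glue_center from where it was at the start of the episode above 0.015 m).
It also fails if it takes over 38 s, if anything falls off the work surface, if the arm or the gripper's body presses on something with over 40 N, if the wrist force passes 120 N, or if a joint passes its speed limit or range.

### The arm

A 6-joint arm with a two-finger parallel gripper is mounted at the origin on the work surface. World frame = base frame: x ahead of the robot, y to its left, z up, the work surface at z = 0. Lengths are in mm, angles in rad, forces in N, time in s.
With the tool pointing down it reaches from about 350 to 775 mm from the base axis. Payload 7.3 kg.
Tool frame: the origin (TCP) lies at the very end of the fingers, on their centre line; the grasp point (between the pads) lies 19 mm behind it; z points along the fingers, y is the line along which they close (so a half turn about z gives the same grasp; the last joint's range is limited). The gripper opens to 92 mm and grips with 3 to 60 N. Pads are 19 mm wide; open, the fingers measure 130 mm over their backs; the gripper's body (75 mm by 190 mm) begins 47 mm behind the grasp point.
Start: joints at [1.014, 0.342, 1.524, -0, 1.275, -0.146], TCP at [209.643, 481.347, 226.741] pointing down, gripper open.
Joint ranges: [-2.53, 2.53], [-0.77, 2.02], [0.04, 2.7], [-1, 4.14], [0.28, 2.66], [-3.11, 3.11]. Speed limits (rad/s): [2.57, 2.57, 3.14, 3.14, 3.14, 3.14].

### API

Orientations are given as [roll, pitch, yaw] about the fixed x, y, z axes, in that order (R = Rz(yaw) Ry(pitch) Rx(roll)).
In Python, from plant import * gives the robot as it stands.
- The arm moves only by the tool arm_command, never from a script. Its arguments are lists of equal length, an entry for each row: "gripper": the finger opening in mm, from 0 to 91.8; "dp": the shift along the tool's x, y, z in units of 25 mm (1.0 is 25 mm), a list of three; "twist": the turn about the tool's z in units of 5 degrees (1.0 is 5 degrees). A call has exactly 5 rows; each row shifts and turns the commanded pose from where the row before left it, along the tool's axes as they then stand; what a row does not reach is not made up. A row lasts 1/8 s, in which the tool goes at most 62.5 mm and 10.7 degrees, less where a joint would pass 70% of its speed; a pose out of reach is approached as far as the arm can. A call is refused whole if a number of a shift passes 1 or a number of a turn 1, either way. A call with a gripper value outside its range is refused whole. The fingers move at their own pace and stop on an object; the grip force is fixed at half the most. Time passes only in rows, so rows that do not move let the fingers close, or fill a call up. It gives the time, the measured TCP pose, the force, the opening and the grip force at its end, in the units of the state.
- get_obs(): the state, without advancing time (a new reading comes with each control period).
- capture(name): name is "scene" or "side" or "wrist"; returns the picture (480x640x3 uint8, red, green, blue); there is no depth.
- get_calibration(name): a dict with "mtx" (3x3 intrinsics, pixels), "position" and "attitude" of the camera in the world; the wrist camera has in their place "mount" (4x4, takes a point from camera to tool coordinates, whose origin is the TCP and whose axes are the flange's). Camera axes: x right, y down, z forward; pixel columns grow to the right and rows downward; lengths in mm; the calibration is good to about 2 mm. A picture is of the moment at which its call begins: read the wrist's pose just before it. get_calibration takes no time and is no camera call.
- close_job(): hands the job in; it is judged then, once.
The state is a dict: "time": time; "joint_positions": joint angles; "dq": joint speeds; "tau": joint torques, N m; "tool_pos": TCP position; "tcp_rot": TCP orientation; "contact_force": force on the tool from outside, world axes, zero at the start; "moment": the same for the moment, N m; "grip_width": finger opening in mm; "finger_force": force on a finger pad.
Only numpy, scipy, OpenCV 4.12 (cv2) and the standard library are available. Lean on these libraries where they do the work, as an engineer would, in place of code of your own. Each camera call takes 0.05 s, during which the arm holds its last target. There are 200 camera calls.

## Working session

There is one attempt and no reset: what is moved stays moved. The work goes in short steps, Python scripts to look and compute and a tool call to move; the robot and the scene stay as the last step left them, time stands still between calls to the robot, and variables do not carry over. Pictures are saved under pics/ and viewed, at most 10 in all, crops included, and the job is handed in when it is done.

Besides the shell and the picture viewer there is one more tool, called after "Request:" as name([rows], argument=value, ...), one row to a line, values as JSON. arm_command: Moves the arm, as the interface text tells. Its arguments: {"type":"object","properties":{"gripper":{"type":"array"},"dp":{"type":"array"},"twist":{"type":"array"}},"required":["gripper","dp","twist"]}

```bash
ls; mkdir -p pics; python3 - <<'E'
from plant import *
import cv2
o=get_obs();print(o)
for n in("scene","side"):
    cv2.imwrite(f"pics/{n}0.png",capture(n)[:,:,::-1]);print(n,get_calibration(n))
print(get_calibration("wrist"))
E
```

```text
pics
{'time': 0.0, 'joint_positions': array([ 1.01398281e+00,  3.42735494e-01,  1.52504181e+00, -1.07173156e-05,
        1.27539900e+00, -1.46011868e-01]), 'dq': array([-0.00056598, -0.00069953, -0.00100997,  0.00059639, -0.0009874 ,
       -0.00180817]), 'tau': array([-6.49117883e-04, -4.31246638e+01, -2.44216383e+01,  7.16448203e-02,
        5.60732873e-02, -1.50401779e-04]), 'tool_pos': array([209.41993656, 480.96544386, 226.02968965]), 'tcp_rot': array([-3.14002437e+00, -2.20271545e-04,  2.73079396e+00]), 'contact_force': array([ 0.36001983,  0.04820245, -0.04470772]), 'moment': array([-0.01494954, -0.02122306, -0.02745611]), 'finger_force': 0.0, 'grip_width': 91.71978597345135}
scene {'mtx': array([[560.58912179,   0.        , 324.23734122],
       [  0.        , 560.58912179, 245.86868173],
       [  0.        ,   0.        ,   1.        ]]), 'position': array([807.28338306, 531.40294146, 769.55663279]), 'attitude': array([-2.44250964, -0.00639115,  2.5837013 ])}
side {'mtx': array([[541.56528175,   0.        , 318.69740563],
       [  0.        , 541.56528175, 235.03083871],
       [  0.        ,   0.        ,   1.        ]]), 'position': array([ -12.94896194, -464.3967934 ,  691.44694953]), 'attitude': array([-2.26077492,  0.01666857, -0.75637989])}
{'mtx': array([[402.61929526,   0.        , 312.62089233],
       [  0.        , 402.61929526, 235.61575021],
       [  0.        ,   0.        ,   1.        ]]), 'mount': array([[ 2.09668512e-04, -9.53582859e-01, -3.01130681e-01,
         8.30812343e+01],
       [ 9.99999463e-01, -1.05712035e-04,  1.03102607e-03,
         5.83811591e-01],
       [-1.01500193e-03, -3.01130736e-01,  9.53582325e-01,
        -1.57364588e+02],
       [ 0.00000000e+00,  0.00000000e+00,  0.00000000e+00,
         1.00000000e+00]])}
```

View pics/scene0.png

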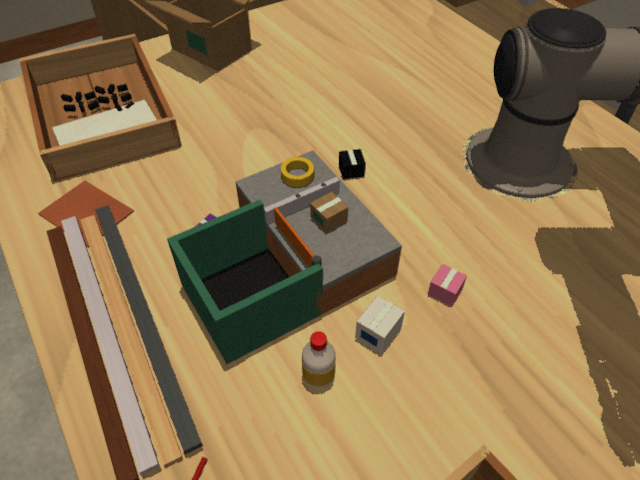

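View pics/side0.png

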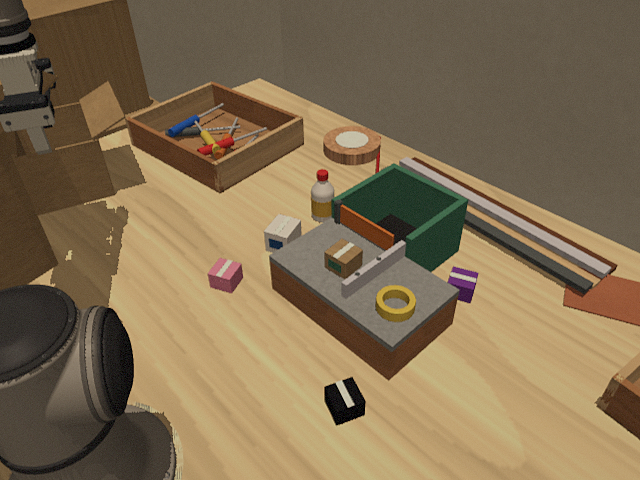

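The scene picture shows the station with the carton near (329,211), flap (293,237), tape (297,171) and bin (245,280). In the side picture the carton is at (343,258), flap (366,226) and rail (374,268). I'll enlarge both to read corner pixels.

```bash
python3 - <<'E'
import cv2
for n,(x,y,w,h) in {"scene":(160,145,250,187),"side":(260,170,220,165)}.items():
    i=cv2.imread(f"pics/{n}0.png")[y:y+h,x:x+w]
    cv2.imwrite(f"pics/{n}0c.png",cv2.resize(i,(800,int(800*h/w)),interpolation=cv2.INTER_CUBIC))
E
```

```text
(no output)
```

View pics/scene0c.png

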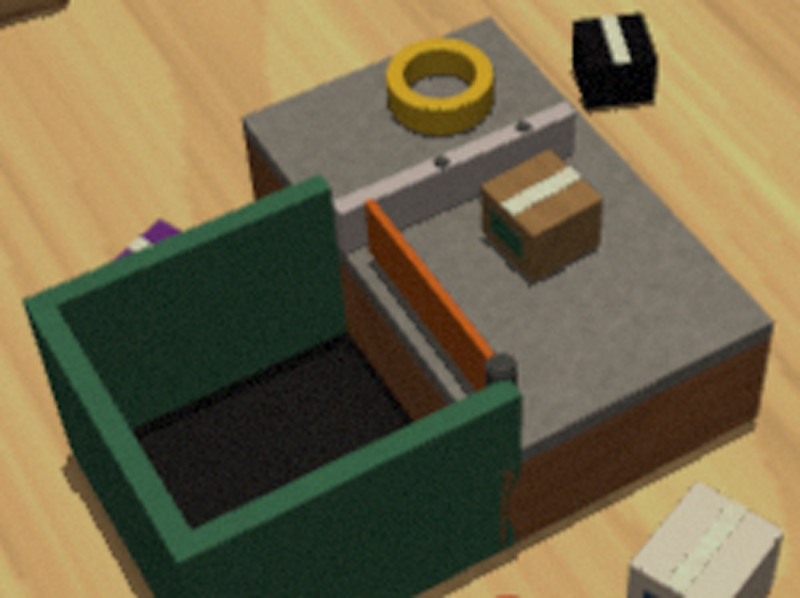

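View pics/side0c.png

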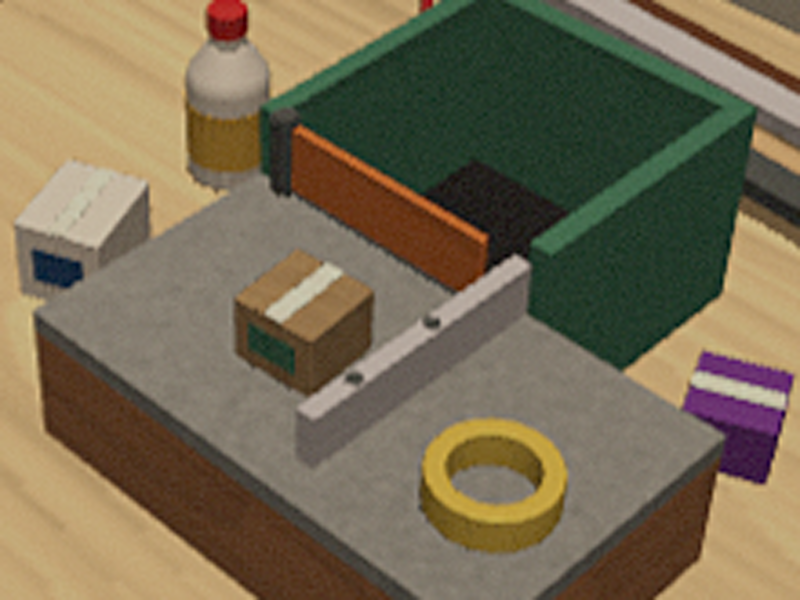

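The scene crop gives ledge corners at (491,18), (245,120) and (773,323), and the carton top at (545,152), (602,200), (535,246) and (482,187). The side crop gives ledge corners at (37,317) and (722,437), and the carton top at (300,250), (374,292), (308,345) and (235,295). Next I'll fit the poses.

```bash
cat > h.py <<'E'
import numpy as np
from scipy.optimize import least_squares
from scipy.spatial.transform import Rotation as Ro
from plant import *
C={n:get_calibration(n) for n in("scene","side")}
def proj(n,P):
    c=C[n];R=Ro.from_euler('xyz',c["attitude"]).as_matrix()
    q=(np.atleast_2d(P)-c["position"])@R@c["mtx"].T
    return q[:,:2]/q[:,2:]
def crop(n,p):
    p=np.array(p,float); return p/3.2+[160,145] if n=="scene" else p/(800/220)+[260,170]
def tri(a,b): # full-image pixels scene, side
    return least_squares(lambda X:np.r_[proj("scene",X)[0]-a,proj("side",X)[0]-b],[450,100,50]).x
def frame(p,L):
    c,s=np.cos(p[2]),np.sin(p[2]);L=np.array(L,float)
    return np.c_[p[0]+c*L[:,0]-s*L[:,1],p[1]+s*L[:,0]+c*L[:,1],L[:,2]]
E
python3 - <<'E'
from h import *
S=[("scene",(-150,-190,80),(491,18)),("scene",(12,-190,80),(245,120)),("scene",(-150,85,80),(773,323)),
("scene",(-130,-69,110),(576,110)),("scene",(12,-79,110),(333,205)),("scene",(12,-69,110),(342,213)),
("scene",(172,-89,122),(27,302)),("scene",(172,85,122),(183,558)),("scene",(0,67,126),(502,360)),("scene",(0,-61,122),(370,202)),
("side",(12,-190,80),(722,437)),("side",(-150,85,80),(37,317)),("side",(-130,-69,110),(297,407)),("side",(-130,-79,110),(313,423)),
("side",(12,-69,110),(517,255)),("side",(12,-79,110),(530,262)),("side",(172,-89,122),(753,108)),("side",(0,67,126),(285,117)),("side",(0,-61,122),(487,238))]
def fit(S,x0,dz=True):
    def f(p):
        return np.concatenate([proj(n,frame(p,[l])+[0,0,p[3]])[0]-crop(n,u) for n,l,u in S])
    r=least_squares(f,x0,loss='soft_l1');print(r.x.round(3));print(f(r.x).reshape(-1,2).round(1).tolist());return r.x
best=fit(S,[450,100,0.,0])
K=[]
for n,d in {"scene":[(545,152),(602,200),(535,246),(482,187),(598,236),(533,283),(487,222)],"side":[(300,250),(374,292),(308,345),(235,295),(370,330),(305,392),(236,353)]}.items():
    # order corners
    loc={"scene":[(-1,-1),(-1,1),(1,1),(1,-1)],"side":[(1,1),(1,-1),(-1,-1),(-1,1)]}[n]
    for (a,b),u in zip(loc,d[:4]):K.append((n,(22.5*a,22.5*b,116),u))
    for (a,b),u in zip(loc[1:],d[4:]):K.append((n,(22.5*a,22.5*b,80),u))
k=fit(K,[best[0]-60,best[1],best[2],0])
c,s=np.cos(best[2]),np.sin(best[2]);d=k[:2]-best[:2]
print("carton in station",c*d[0]+s*d[1],-s*d[0]+c*d[1],k[2]-best[2])
print("post top,flap edge tri",tri(crop("scene",(502,360)),crop("side",(285,117))),tri(crop("scene",(370,202)),crop("side",(487,238))))
for nm,a,b in [("redcap",(319,338),(322,174)),("whitetopcenter",(381,322),(284,228)),("tape",(297,167),(396,299))]:
    X=tri(np.array(a),np.array(b));d=X[:2]-best[:2];print(nm,X.round(),(c*d[0]+s*d[1]).round(),(-s*d[0]+c*d[1]).round())
E
```

```text
[ 5.38969e+02  1.99090e+01  1.00000e-02 -2.01100e+00]
[[-1.6, -0.6], [-2.1, -0.8], [-0.3, -1.4], [-1.1, 0.4], [-1.1, -0.9], [-0.9, 0.3], [-1.6, -0.4], [-0.9, 1.7], [-0.3, 0.4], [-1.2, -1.2], [-0.4, 0.0], [-3.0, -0.9], [-1.4, 1.1], [-1.1, 0.0], [-2.3, 0.5], [-1.1, 1.4], [-0.5, 0.1], [-1.6, -0.2], [-1.9, 0.7]]
[ 4.60502e+02 -4.40500e+00  9.90000e-02 -1.52700e+00]
[[0.2, -1.3], [-0.5, -0.8], [-1.5, -2.9], [-1.8, -0.5], [-0.1, 2.9], [-1.1, 0.5], [-3.1, 3.6], [-2.1, -0.9], [-0.9, -1.1], [-0.2, -1.2], [-1.9, 0.4], [-0.6, 4.8], [0.3, 2.3], [-1.9, 0.8]]
carton in station -78.7004893001269 -23.546819259203133 0.08938939910087772
post top,flap edge tri [538.45501256  85.47985733 123.86426881] [540.75702233 -40.41537631 119.57449881]
redcap [601. 194. 104.] 64.0 173.0
whitetopcenter [486. 185.  38.] -51.0 166.0
tape [ 451. -126.   99.] -90.0 -145.0
```

```bash
cat >> h.py <<'E'
ST=(539.,20.,0.01)
def w2s(X): 
    d=np.array(X[:2])-ST[:2];c,s=np.cos(ST[2]),np.sin(ST[2]);return np.r_[c*d[0]+s*d[1],-s*d[0]+c*d[1],X[2]]
def plan(st,adeg,n,yaw=None,pos=None):
    """rows to station-frame TCP st=(x,y,z), finger line at adeg from station x"""
    o=get_obs();pos=o["tool_pos"] if pos is None else pos;yaw=o["tcp_rot"][2]
    T=frame(ST,[st])[0];tw=-(np.radians(adeg)+np.pi/2+ST[2]-yaw)/n
    d=(T-pos)/n;rows=[];
    for i in range(n):
        y=yaw-tw*i;x=np.array([np.cos(y),np.sin(y),0]);v=np.array([np.sin(y),-np.cos(y),0])
        rows.append([round(float(d@x)/25,2),round(float(d@v)/25,2),round(float(-d[2])/25,2)])
    print("t",round(o["time"],2),"st",w2s(o["tool_pos"]).round(1),"alpha",round(np.degrees(yaw-ST[2])-90,1),"F",o["contact_force"].round(2),"w",round(o["grip_width"],1));print(rows,"twist",round(np.degrees(tw)/5,3))
E
python3 -c "
from h import *
plan((-73.6,-6.7,200),20,20)"
```

```text
t 0.1 st [-324.9  464.3  226.2] alpha 65.9 F [0.2  0.1  1.06] w 92.0
[[-0.84, -0.65, 0.05], [-0.87, -0.62, 0.05], [-0.89, -0.58, 0.05], [-0.92, -0.55, 0.05], [-0.94, -0.51, 0.05], [-0.96, -0.47, 0.05], [-0.98, -0.43, 0.05], [-0.99, -0.4, 0.05], [-1.01, -0.36, 0.05], [-1.02, -0.31, 0.05], [-1.03, -0.27, 0.05], [-1.04, -0.23, 0.05], [-1.05, -0.19, 0.05], [-1.06, -0.15, 0.05], [-1.06, -0.11, 0.05], [-1.07, -0.06, 0.05], [-1.07, -0.02, 0.05], [-1.07, 0.02, 0.05], [-1.07, 0.07, 0.05], [-1.06, 0.11, 0.05]] twist 0.459
```

Request:
arm_command([
  [-0.84, -0.65, 0.05],
  [-0.87, -0.62, 0.05],
  [-0.89, -0.58, 0.05],
  [-0.92, -0.55, 0.05],
  [-0.94, -0.51, 0.05],
], gripper=[82, 82, 82, 82, 82], twist=[0.46, 0.46, 0.46, 0.46, 0.46])

```text
time: 0.72
tool_pos: [273.9, 363.5, 220.2]
tcp_rot: [-3.141, -0.0, 2.529]
contact_force: [1.3, -0.1, 0.1]
grip_width: 82.0
finger_force: 0.0
```

Request:
arm_command([
  [-0.96, -0.47, 0.05],
  [-0.98, -0.43, 0.05],
  [-0.99, -0.4, 0.05],
  [-1, -0.36, 0.05],
  [-1, -0.31, 0.05],
], gripper=[82, 82, 82, 82, 82], twist=[0.46, 0.46, 0.46, 0.46, 0.46])

```text
time: 1.35
tool_pos: [337.5, 246.8, 214.0]
tcp_rot: [-3.141, -0.0, 2.328]
contact_force: [-0.2, 0.4, 0.0]
grip_width: 82.2
finger_force: 0.0
```

Request:
arm_command([
  [-1, -0.27, 0.05],
  [-1, -0.23, 0.05],
  [-1, -0.19, 0.05],
  [-1, -0.15, 0.05],
  [-1, -0.11, 0.05],
], gripper=[82, 82, 82, 82, 82], twist=[0.46, 0.46, 0.46, 0.46, 0.46])

```text
time: 1.98
tool_pos: [397.6, 134.5, 207.7]
tcp_rot: [-3.141, -0.0, 2.127]
contact_force: [0.6, -0.1, 0.8]
grip_width: 81.9
finger_force: 0.0
```

```bash
python3 -c "
from h import *
plan((-73.6,-6.7,150),20,6)"
```

```text
t 1.98 st [-140.3  116.   207.7] alpha 31.3 F [ 0.62 -0.12  0.75] w 81.9
[[-0.93, -0.05, 0.38], [-0.93, -0.01, 0.38], [-0.93, 0.02, 0.38], [-0.93, 0.05, 0.38], [-0.93, 0.08, 0.38], [-0.92, 0.11, 0.38]] twist 0.377
```

Request:
arm_command([
  [-1, -0.05, 0.1],
  [-1, -0.01, 0.2],
  [-1, 0.02, 0.2],
  [-1, 0.08, 0.3],
  [-1, 0.2, 0.3],
], gripper=[82, 82, 82, 82, 82], twist=[0.45, 0.45, 0.45, 0.45, 0.45])

```text
time: 2.6
tool_pos: [460.7, 26.1, 180.0]
tcp_rot: [-3.141, -0.0, 1.931]
contact_force: [0.5, 0.3, -0.7]
grip_width: 82.0
finger_force: 0.0
```

```bash
python3 - <<'E'
from h import *
import cv2
plan((-73.6,-6.7,120),20,5)
o=get_obs();i=capture("wrist");cv2.imwrite("pics/w1.png",i[:,:,::-1]);print(o["tool_pos"],o["tcp_rot"])
E
```

```text
t 2.6 st [-78.2   6.9 180. ] alpha 20.1 F [ 0.46  0.29 -0.74] w 82.0
[[-0.11, -0.0, 0.48], [-0.11, -0.0, 0.48], [-0.11, -0.0, 0.48], [-0.11, -0.0, 0.48], [-0.11, -0.0, 0.48]] twist 0.002
[460.71252224  26.11422211 179.97687966] [-3.14106314e+00 -3.80457471e-04  1.93087106e+00]
```

View pics/w1.png

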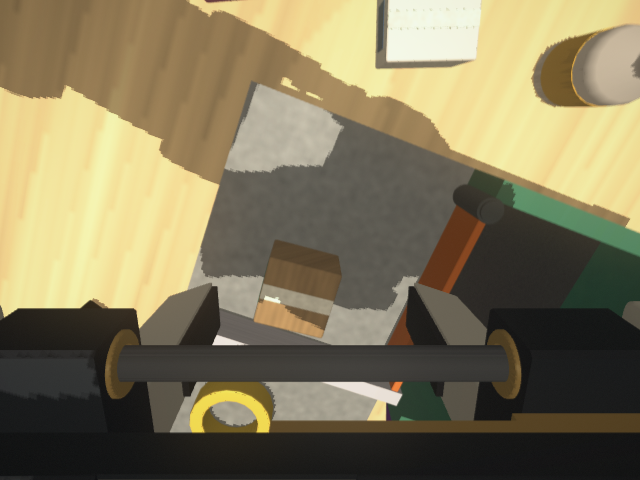

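The wrist view shows the carton between the open fingers. Its visible edges run about (277,240), (341,258), (323,335) and (253,320); the flap runs from (470,215) to (390,370). I'll check the model's projection against these.

```bash
cat >> h.py <<'E'
def wproj(P,o):
    c=get_calibration("wrist");R=Ro.from_euler('xyz',o["tcp_rot"]).as_matrix();M=c["mount"]
    t=(np.atleast_2d(P)-o["tool_pos"])@R; q=(t-M[:3,3])@M[:3,:3]@c["mtx"].T
    return q[:,:2]/q[:,2:]
def box(k,z0=80,z1=116): return frame(k,[(22.5*a,22.5*b,z) for z in(z0,z1) for a,b in((-1,-1),(-1,1),(1,1),(1,-1))])
def draw(img,P2,col):
    import cv2
    q=P2.round().astype(int)
    for f in(q[:4],q[4:]): cv2.polylines(img,[f.reshape(-1,1,2)],True,col,1)
E
python3 - <<'E'
from h import *
import cv2
o=dict(tool_pos=np.array([460.71,26.11,179.98]),tcp_rot=[-3.14106,-.00038,1.93087])
i=cv2.imread("pics/w1.png");p=wproj(box((460.5,-4.4,.099)),o);print(p.round());draw(i,p,(0,255,0))
st=frame(ST,[(-150,85,80),(12,85,80),(0,67,126),(0,-61,122),(12,-69,110),(-130,-69,110)]);q=wproj(st,o);print(q.round())
for a in q: cv2.circle(i,tuple(int(v) for v in a.round()),3,(255,0,255),1)
cv2.imwrite("pics/w1b.png",cv2.resize(i[60:440,170:530],(720,760))[:600])
E
```

```text
[[258. 299.]
 [273. 240.]
 [337. 256.]
 [320. 313.]
 [251. 325.]
 [267. 259.]
 [341. 277.]
 [321. 341.]]
[[245.  83.]
 [487. 176.]
 [487. 213.]
 [391. 394.]
 [400. 396.]
 [197. 332.]]
```

View pics/w1b.png

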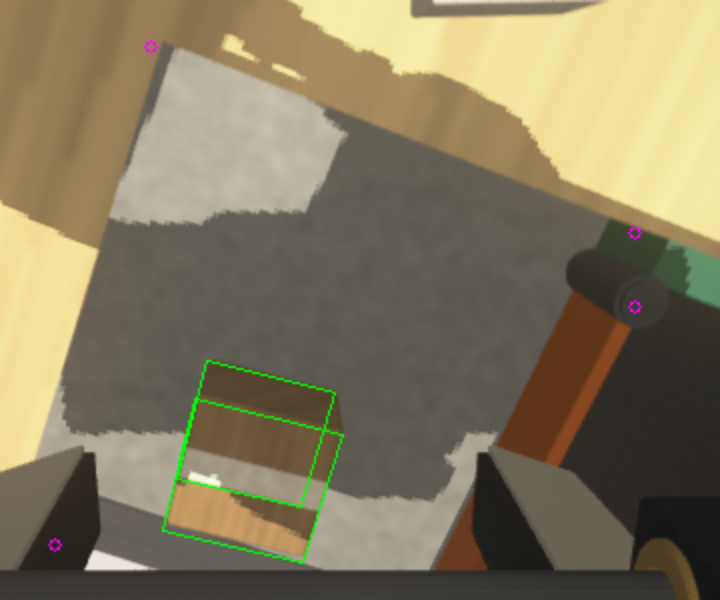

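The projected model matches the wrist picture to about 2 mm: carton box near (205–345, 360–560) in the crop, post at (640,300). I'll go down around the carton.

Request:
arm_command([
  [-0.3, 0, 0.6],
  [-0.25, 0, 0.8],
  [0, 0, 0.8],
  [0, 0, 0.8],
  [0, 0, 0.5],
], gripper=[82, 82, 82, 82, 82], twist=[0, 0, 0, 0, 0])

```text
time: 3.28
tool_pos: [464.8, 14.3, 92.0]
tcp_rot: [-3.14, -0.001, 1.933]
contact_force: [-0.1, 0.8, 0.3]
grip_width: 82.1
finger_force: 0.0
```

```bash
python3 - <<'E'
from h import *
import cv2
plan((-63,-6.7,88),20,5)
i=np.hstack([cv2.resize(capture(n)[y:y+150,x:x+200,::-1],(400,300)) for n,x,y in(("scene",200,130),("side",280,160))])
cv2.imwrite("pics/a2.png",i)
E
```

```text
t 3.27 st [-74.2  -4.9  92. ] alpha 20.2 F [-0.13  0.82  0.32] w 82.1
[[-0.04, 0.08, 0.03], [-0.04, 0.08, 0.03], [-0.04, 0.08, 0.03], [-0.04, 0.08, 0.03], [-0.04, 0.08, 0.03]] twist 0.006
```

View pics/a2.png

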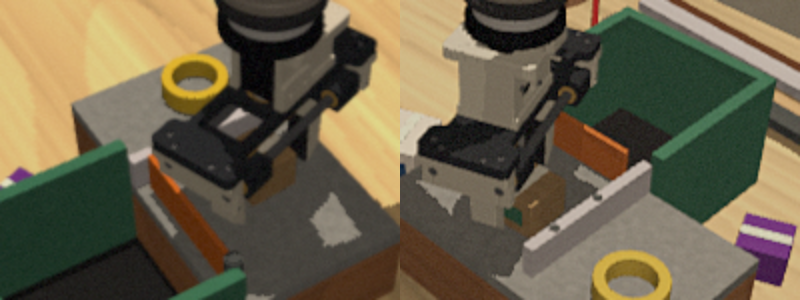

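Both views show the fingers straddling the carton, with the tape and rail clear. I'll start pushing along +x.

Request:
arm_command([
  [-0.1, 0.2, 0.06],
  [-0.09, 0.23, 0.06],
  [-0.08, 0.23, 0],
  [-0.08, 0.23, 0],
  [-0.08, 0.23, 0],
], gripper=[82, 82, 82, 82, 82], twist=[0, 0, 0, 0, 0])

```text
time: 4.0
tool_pos: [495.8, 13.9, 90.0]
tcp_rot: [-3.141, -0.0, 1.932]
contact_force: [-2.6, -0.7, 0.4]
grip_width: 82.2
finger_force: 1.0
```

```bash
python3 - <<'E'
from h import *
import cv2
plan((-23,-6.7,88),20,5)
i=capture("wrist")[:,:,::-1]; o=get_obs()
np.save("o3.npy",np.r_[o["tool_pos"],o["tcp_rot"]]);cv2.imwrite("pics/w3.png",i)
E
```

```text
t 4.0 st [-43.3  -5.7  90. ] alpha 20.1 F [-2.57 -0.72  0.36] w 82.2
[[-0.06, 0.15, 0.02], [-0.06, 0.15, 0.02], [-0.06, 0.15, 0.02], [-0.06, 0.15, 0.02], [-0.06, 0.15, 0.02]] twist 0.006
```

View pics/w3.png

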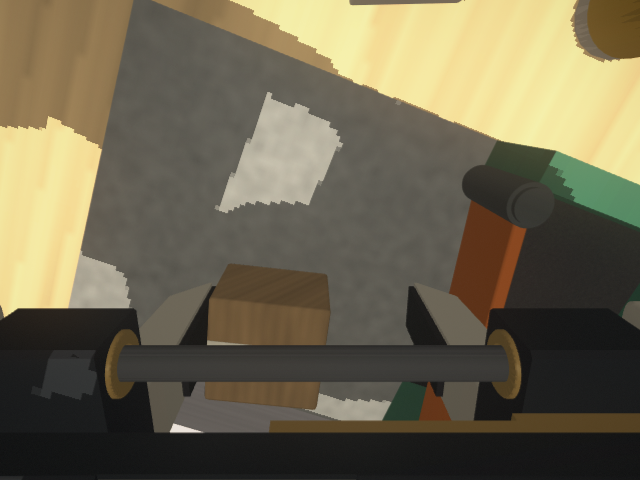

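The carton at (208–330, 265–405) has turned almost flush with the left finger pad. The flap has started to open, with A's fingertip against it at (470,300). I'll keep pushing.

Request:
arm_command([
  [-0.08, 0.27, 0],
  [-0.08, 0.27, 0],
  [-0.07, 0.27, 0],
  [-0.07, 0.27, 0],
  [-0.07, 0.27, 0],
], gripper=[82, 82, 82, 82, 82], twist=[0, 0, 0, 0, 0])

```text
time: 4.68
tool_pos: [530.8, 17.2, 89.9]
tcp_rot: [3.141, -0.0, 1.932]
contact_force: [-2.7, 0.1, 1.1]
grip_width: 81.9
finger_force: 1.0
```

```bash
python3 - <<'E'
from h import *
import cv2
plan((13,3,88),20,5)
w=capture("wrist")[120:440,100:580,::-1];s=capture("side")[150:310,290:450,::-1]
cv2.imwrite("pics/w4.png",np.hstack([w,cv2.resize(s,(320,320))]))
E
```

```text
t 4.67 st [-8.2 -2.7 89.9] alpha 20.1 F [-2.73  0.12  1.07] w 81.9
[[-0.02, 0.18, 0.02], [-0.02, 0.18, 0.02], [-0.02, 0.18, 0.02], [-0.02, 0.18, 0.02], [-0.02, 0.18, 0.02]] twist 0.006
```

View pics/w4.png

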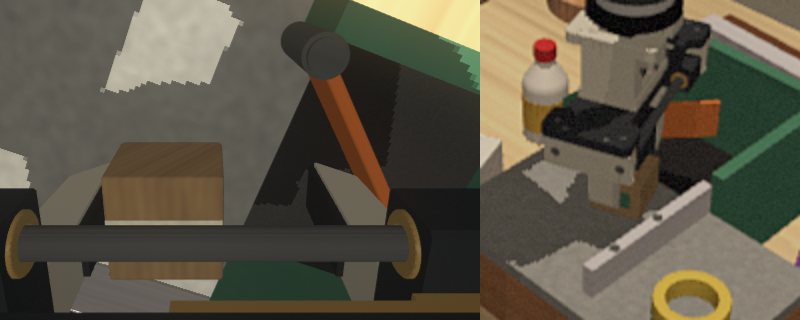

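The carton is flush with the rear finger and the flap is wide open, from the post at (325,50) down to (390,200). I'll keep pushing over the step.

Request:
arm_command([
  [-0.05, 0.32, 0],
  [-0.05, 0.32, 0],
  [-0.05, 0.32, 0],
  [-0.05, 0.32, 0],
  [-0.05, 0.32, 0],
], gripper=[82, 82, 82, 82, 82], twist=[0, 0, 0, 0, 0])

```text
time: 5.4
tool_pos: [570.5, 25.5, 90.0]
tcp_rot: [-3.142, -0.0, 1.932]
contact_force: [-2.0, -0.6, 0.4]
grip_width: 82.5
finger_force: 1.0
```

Request:
arm_command([
  [-0.04, 0.2, 0],
  [-0.04, 0.2, 0],
  [0, 0, 0],
  [0, 0, 0],
  [0, 0, 0],
], gripper=[82, 82, 82, 82, 82], twist=[0, 0, 0, 0, 0])

```text
time: 6.02
tool_pos: [580.0, 27.0, 90.0]
tcp_rot: [3.141, 0.0, 1.932]
contact_force: [1.4, 0.6, -0.3]
grip_width: 82.0
finger_force: 0.3
```

```bash
python3 - <<'E'
from h import *
import cv2
plan((40,10,88),20,5)
w=capture("wrist")[120:440,100:580,::-1];s=capture("scene")[150:310,200:360,::-1]
cv2.imwrite("pics/w5.png",np.hstack([w,cv2.resize(s,(320,320))]))
E
```

```text
t 6.03 st [41.1  6.6 90. ] alpha 20.1 F [ 1.41  0.64 -0.3 ] w 82.0
[[0.03, 0.0, 0.02], [0.03, 0.0, 0.02], [0.03, 0.0, 0.02], [0.03, 0.0, 0.02], [0.03, 0.0, 0.02]] twist 0.005
```

View pics/w5.png

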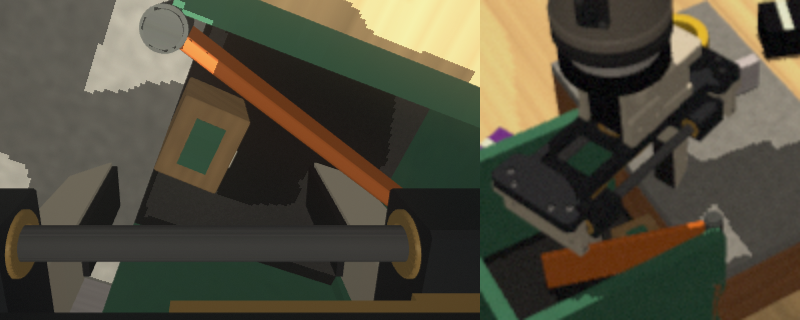

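The carton has dropped into the bin and lies on its side at the step, label up at crop (202,147); the flap is still held by the front finger. Now I'll draw back the same way so the flap follows shut, then lift.

Request:
arm_command([
  [0.11, -0.45, 0],
  [0.11, -0.45, 0],
  [0.11, -0.45, 0],
  [0.11, -0.45, 0],
  [0.11, -0.45, 0],
], gripper=[82, 82, 82, 82, 82], twist=[0, 0, 0, 0, 0])

```text
time: 6.75
tool_pos: [521.6, 20.0, 90.0]
tcp_rot: [3.142, -0.0, 1.932]
contact_force: [0.1, -0.8, -0.9]
grip_width: 82.3
finger_force: 0.4
```

Request:
arm_command([
  [0.11, -0.45, 0],
  [0.11, -0.45, 0],
  [0.11, -0.45, 0],
  [0.11, -0.45, 0],
  [0.11, -0.45, 0],
], gripper=[82, 82, 82, 82, 82], twist=[0, 0, 0, 0, 0])

```text
time: 7.38
tool_pos: [464.4, 13.0, 90.0]
tcp_rot: [3.141, -0.0, 1.932]
contact_force: [0.1, 0.1, 0.3]
grip_width: 81.9
finger_force: 0.0
```

Request:
arm_command([
  [0, 0, -0.8],
  [0, 0, -1],
  [0, 0, -1],
  [0, 0, -1],
  [0, 0, -1],
], gripper=[82, 82, 82, 82, 82], twist=[0, 0, 0, 0, 0])

```text
time: 8.0
tool_pos: [464.6, 13.0, 210.8]
tcp_rot: [3.141, -0.0, 1.932]
contact_force: [0.8, -0.2, -0.4]
grip_width: 82.2
finger_force: 0.0
```

Request:
arm_command([
  [1, 0, -0.4],
  [1, 0, 0],
  [1, 0, 0],
  [1, 0, 0],
  [0, 0, 0],
], gripper=[82, 82, 82, 82, 82], twist=[0, 0, 0, 0, 0])

```text
time: 8.62
tool_pos: [428.9, 107.4, 220.0]
tcp_rot: [3.141, -0.0, 1.935]
contact_force: [-0.2, 0.3, 0.1]
grip_width: 82.3
finger_force: 0.0
```

```bash
python3 - <<'E'
from h import *
import cv2
plan((-75,0,200),20,5)
for n in("scene","side"):
    a=cv2.imread(f"pics/{n}0.png");b=capture(n)[:,:,::-1];cv2.imwrite(f"pics/{n}9.png",b)
    for tag,i in(("before",a),("now",b)):
        h=cv2.cvtColor(np.ascontiguousarray(i),cv2.COLOR_BGR2HSV)
        for nm,lo,hi in(("orange",(5,200,90),(12,255,255)),("yellow",(22,170,100),(28,255,255))):
            m=cv2.inRange(h,lo,hi);k,_,s,c=cv2.connectedComponentsWithStats(m)
            j=1+s[1:,4].argmax();print(n,tag,nm,s[j],c[j].round(1))
    # expected flap centroid shut / 0.1 rad
print(proj("scene",frame(ST,[(0,0,103)])),proj("side",frame(ST,[(0,0,103)])))
E
```

```text
t 8.62 st [-109.3   88.5  220. ] alpha 20.3 F [-0.19  0.26  0.09] w 82.3
[[-0.76, 0.01, 0.16], [-0.76, 0.01, 0.16], [-0.76, 0.01, 0.16], [-0.76, 0.01, 0.16], [-0.76, 0.01, 0.16]] twist 0.011
scene before orange [275 208  39  49 165] [293.8 232.4]
scene before yellow [281 157  33  23 338] [297.3 168.6]
scene now orange [275 208  39  49 239] [293.1 233.2]
scene now yellow [281 157  33  30 579] [297.1 170.9]
side before orange [354 223  40  27 237] [375.6 235.4]
side before yellow [377 286  39  33 331] [395.5 300.4]
side now orange [350 215  34  29 209] [366.9 229.7]
side now yellow [382 287  34  16 115] [398.3 293.6]
[[294.06772288 238.19696125]] [[364.21432757 227.8266635 ]]
```

```bash
python3 -c "
from plant import *
print(close_job())"
```

```text
the job is handed in; nothing more can be done
None
```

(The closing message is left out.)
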